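Clamp the tube box on the shaker

TASK

Get the white tube box ready for shaking: with the fingers, push it fully home along its rails against the back stop of the shaker platform, then swing the clamp strap over it until the strap meets its stop, then push the cam lever down as far as it goes, so that the rubber foot presses the box down. Push only: do not grasp or lift the box, and leave everything that stands round the shaker where it is.

Things in the scene. Friction and masses are not known exactly. Their poses are not given: they have to be found in the camera images.
- shaker: Bench shaker, fixed: white housing under a 190 x 220 mm aluminium platform (x by y); its front, with the display and speed knob, looks to -x. Origin: centre of its underside on the worktop; x runs from front to back, y to the left seen from the front, z up. The platform's rubber mat is at z = 64 mm. The clamp's steel post (22 mm thick) stands at x = 12, y = 75 mm.
- nest_home (a point): Point on the mat (shaker x = 12, y = -20, z = 64 mm; the shaker's axes): the centre of the box's underside when fully home. Round it is the box's nest, open at the front: two aluminium rails along the shaker's x, inner faces 41 mm to either side, from 62 mm before to 38 mm behind this point, and a back stop with its front face 39 mm behind it; all rise 28 mm above the mat.
- tube_box: White card tube box with a lid, 78 x 78 x 43 mm, 0.15 to 0.28 kg, loose in the nest (2 mm play at each side). Origin: centre of its underside, axes as the shaker's within 2 degrees. It starts 12 to 32 mm in front of home.
- clamp_strap (a joint): Swing of the clamp strap and its cam lever about the vertical post (rad). 0: at its stop, the strap points from the post across the box (along the shaker's -y), the foot over the centre of the nest. Grows to 1.6 as the strap swings open to the back (towards the shaker's +x). It stays where it is left; about 1 N at the knob moves it.
- strap_knob (a point): Centre of the upright black knob (14 mm across, 18 mm tall, on an 8 mm spindle) on the strap's far end, 95 mm from the post's axis, 153 mm above the worktop while the lever is up. The strap is a dark steel bar 24 mm wide and 10 mm thick, underside 124 mm above the worktop while the lever is up; it ends 7 mm beyond the knob's axis. Site axes: y from the knob to the post, z up.
- clamp_foot: Round rubber foot, 24 mm across, sprung, under the end of the strap below the knob. With the lever up its underside is 5 mm above the box's lid and passes over it; the lever brings it 8 mm lower, so that it presses on the box with about 8 N (or, if not yet over the box, would run into its side). Origin: below the knob, on the strap's underside.
- cam_lever (a joint): Cam lever on top of the post (rad). 0: up, 60 degrees above level, leaning away from the strap. Grows as it is pushed down; 1.047: level, on its stop, pointing away from the strap (along the shaker's +y once the strap is over the box). Its level axle is 148 mm above the worktop on the post's axis; it stays where it is left; 3 to 6 N down on its grip moves it.
- lever_end (a point): Point on the centre line of the lever's black grip (tapered, 12 to 18 mm thick, 38 mm long), 66 mm from the lever's axle, 12 mm short of the grip's end. When the lever is up this point is 205 mm above the worktop and 33 mm out from the post's axis.
- dropper_0: Dropper bottle with a green cap, 27 x 27 x 85 mm, standing right of the shaker, to be left alone. Origin: centre of its underside.
- dropper_1: Dropper bottle with a red cap, 27 x 27 x 85 mm, standing right of the shaker, to be left alone. Origin: centre of its underside.
- bottle: Reagent bottle with a blue cap and blue contents, 56 x 56 x 104 mm, standing left of the shaker, to be left alone. Origin: centre of its underside.
- timer: Bench timer, 66 x 66 x 21 mm, lying left of the shaker, to be left alone. Origin: centre of its underside.
- scraper: Yellow label scraper lying flat, 44 x 124 x 9 mm, right of the shaker, to be left alone. Origin: centre of its underside.
- marker: Blue marker pen, 12 x 140 x 14 mm, lying in front of the shaker, to be left alone. Origin: centre of its underside.
There are look-alikes about, which are no part of the job. What is shaped like the tube_box but pink or red is not meant.

How it is judged:
On the way, in this order (a step that is already met when the one before it is completed fails the run):
1. the box is home against the back stop, the strap still open and the lever up (x of tube_box in the frame of nest_home above -0.003 m and value of joint clamp_strap above 0.4 rad and value of joint cam_lever below 0.35 rad), for 0.2 s.
2. the strap is over the box at its stop, the lever still up (value of joint clamp_strap below 0.1 rad and value of joint cam_lever below 0.35 rad and x of tube_box in the frame of nest_home above -0.003 m), for 0.2 s.
3. the lever is fully down and the foot presses on the box (value of joint cam_lever above 0.95 rad and contact force between clamp_foot and tube_box above 4 N), for 0.2 s.
At the end, for the whole second after the job is handed in: The box is within 3 mm of the back stop, flat and square between the rails, and at rest; the strap is within 0.1 rad of its stop across the box; the cam lever is down (beyond 0.95 rad of 1.047) and the rubber foot presses on the lid with more than 4 N (all of step 3 and x of tube_box in the frame of nest_home above -0.003 m and distance between tube_box and nest_home below 0.005 m and angle between the x axis of tube_box and the x axis of shaker, either way round below 0.06 rad and angle between tube_box's own z axis and vertical below 0.04 rad and value of joint clamp_strap below 0.1 rad and linear speed of tube_box below 0.01 m/s); the robot touches nothing.
It fails at once if the box is lifted off the platform (z of tube_box in the frame of nest_home above 0.008 m).
It fails at once if the box is tipped (angle between tube_box's own z axis and vertical above 0.2 rad).
It fails at once if a thing beside the shaker is moved (distance of any of dropper_0, dropper_1, bottle, timer, scraper, marker from where it was at the start of the episode above 0.03 m).
It also fails if it takes over 58 s, if anything falls off the work surface, if the arm or the gripper's body presses on something with over 40 N, if the wrist force passes 120 N, or if a joint passes its speed limit or range.

ROBOT

A 7-joint arm with a two-finger parallel gripper is mounted at the origin on a cart in front of the work surface, level with it; the furniture and walls round the work are solid. World frame = base frame: x ahead of the robot, y to its left, z up, the work surface at z = 0. Lengths are in m, angles in rad, forces in N, time in s.
With the tool pointing down it reaches from about 0.4 to 0.85 m from the base axis. Payload 10.4 kg.
Tool frame: the origin (TCP) lies between the finger pads; the fingertips stand 17 mm ahead of it and the grasp point (between the pads) lies 2 mm behind it; z points along the fingers, y is the line along which they close (so a half turn about z gives the same grasp; the last joint's range is limited). The gripper opens to 85 mm and grips with 20 to 120 N. Pads are 22 mm wide; open, the fingers measure 114 mm over their backs; the gripper's body (76 mm by 85 mm) begins 54 mm behind the grasp point. The pads swing forward as they close: fully open they stand 13 mm farther back than shut.
Start: joints at [1.29, 0.332, -0.065, 1.46, 0.022, 1.35, -0.088], TCP at [0.159, -0.604, 0.248] pointing down, gripper open.
Joint ranges: [-2.6, 2.6], [-0.5, 2.12], [-1.47, 1.34], [0.16, 2.42], [-1.27, 4.41], [0.06, 2.06], [-2.6, 2.6]. Speed limits (rad/s): [2.22, 2.22, 2.79, 2.79, 3.14, 3.14, 3.14].

INTERFACE

Orientations are given as a unit quaternion [x, y, z, w].
In Python, from workcell import readout, imaging, manip gives the robot as it stands. The module is installed in compiled form; this text tells all that it offers.
- The arm moves only by the shell command python3 -m crank 'ROWS' [OPENING] [FORCE]. ROWS is JSON, a list of rows, each a list of 4 numbers: the shift along the tool's x, y, z as a fraction of full scale, then the turn about the tool's z as a fraction of full scale. In form: [[x, y, z, yaw], ...]. A call has 1 to 5 rows; each row is the pose to reach, as a shift and turn from the pose commanded when the call began, along the tool's axes at that moment; what a row does not reach only later rows make up. Full scale, the value 1, is 400 mm for a shift and 60 degrees for a turn. A row lasts 1/12 s, in which the tool goes at most 41.7 mm and 7.16 degrees, less where a joint would pass 70% of its speed; a pose out of reach is approached as far as the arm can. A call with a number of a shift or a turn outside -1 to 1 is refused whole. A call with a gripper value outside its range is refused whole. OPENING is the gripper command: -1 is shut, 1 is fully open, values between are in proportion, set as the call begins (- or left out, the last holds). The fingers move at their own pace and stop on an object; FORCE is the grip in N (left out, the last holds). Time passes only in rows, so rows that repeat a pose let the fingers close. It gives the time, the measured TCP pose, the force, the opening and the grip force at its end, in the units of the state.
- readout.get_obs(): the state, without advancing time (a new reading comes with each control period).
- imaging.camera(name): name is "side" or "top" or "wrist"; returns a dict with "color" (480x640x3 uint8, red, green, blue), "fx", "fy", "cx", "cy" (pixels), "rvec" (rotation vector, rad) and "tvec" (3), from world to camera coordinates, as OpenCV has them. Camera axes: x right, y down, z forward; pixel columns grow to the right and rows downward; lengths in m; the calibration is good to about 2 mm. A picture is of the moment at which its call begins. There is no depth.
- manip.hand_in(): hands the job in; it is judged then, once.
The state is a dict: "clock": time; "joint_pos": joint angles; "joint_velocities": joint speeds; "tau": joint torques, N m; "position": TCP position; "ee_rot": TCP orientation; "ft_force": force on the tool from outside, world axes, zero at the start; "torque": the same for the moment, N m; "grip_width": opening from 0.0 (shut) to 1.0 (fully open); "grasp_force": force on a finger pad.
Only numpy, scipy, OpenCV 4.12 (cv2) and the standard library are available. Lean on these libraries where they do the work, as an engineer would, in place of code of your own. Each camera call takes 0.05 s, during which the arm holds its last target. There are 200 camera calls.

## Working session

There is one attempt and no reset: what is moved stays moved. The work goes in short steps, Python scripts to look and compute and a shell command to move; the robot and the scene stay as the last step left them, time stands still between calls to the robot, and variables do not carry over. Pictures are saved under pics/ and viewed, at most 10 in all, crops included, and the job is handed in when it is done.

```bash
mkdir -p pics
cat > h.py <<'E'
import numpy as np, cv2
from workcell import readout, imaging, manip
from scipy.spatial.transform import Rotation as R
def cam(n):
    c=imaging.camera(n); c['R']=cv2.Rodrigues(np.array(c['rvec'],float))[0]; c['t']=np.array(c['tvec'],float); return c
def ray(c,u,v):
    d=c['R'].T@np.array([(u-c['cx'])/c['fx'],(v-c['cy'])/c['fy'],1]); return -c['R'].T@c['t'],d
def onz(c,u,v,z):
    o,d=ray(c,u,v); return o+d*(z-o[2])/d[2]
def proj(c,p):
    q=c['R']@np.array(p)+c['t']; return q[0]/q[2]*c['fx']+c['cx'],q[1]/q[2]*c['fy']+c['cy']
def save(n,img): cv2.imwrite('pics/'+n,cv2.cvtColor(img,cv2.COLOR_RGB2BGR))
E
python3 - <<'E'
from h import *
import pickle
a={n:cam(n) for n in('top','side')}
pickle.dump(a,open('c0.pkl','wb'))
for n in a:
    save(n+'0.png',a[n]['color']); print(n,-a[n]['R'].T@a[n]['t'],a[n]['fx'],onz(a[n],320,240,0))
o=readout.get_obs();print(o)
E
```

```text
top [0.28229649 0.14181614 1.24200772] 524.8523952331626 [0.51977144 0.14753738 0.        ]
side [ 0.33859929 -0.68066286  0.49489958] 461.42456084770555 [ 5.99854806e-01  4.56192142e-01 -5.55111512e-17]
{'clock': 0.1, 'joint_pos': array([ 1.29043908,  0.3328331 , -0.06469194,  1.46086772,  0.02157829,
        1.34993061, -0.08850489]), 'joint_velocities': array([-0.00012951, -0.0003534 , -0.00193055, -0.00353209, -0.00137062,
        0.00019839, -0.00026317]), 'tau': array([ 1.41186982e-03, -6.26743627e+01,  4.92943777e-02, -3.92427421e+01,
        1.64303306e-02,  6.98411037e-03,  5.77938295e-05]), 'position': array([ 0.15923508, -0.60403391,  0.24757525]), 'ee_rot': array([ 9.91706276e-01,  1.28523186e-01, -1.07916766e-04, -6.63482634e-04]), 'ft_force': array([ 0.40249662, -0.78287374, -0.01874321]), 'torque': array([0.06932402, 0.02703072, 0.03077903]), 'grasp_force': 0.0, 'grip_width': 1.0003026833231852}
```

View pics/top0.png

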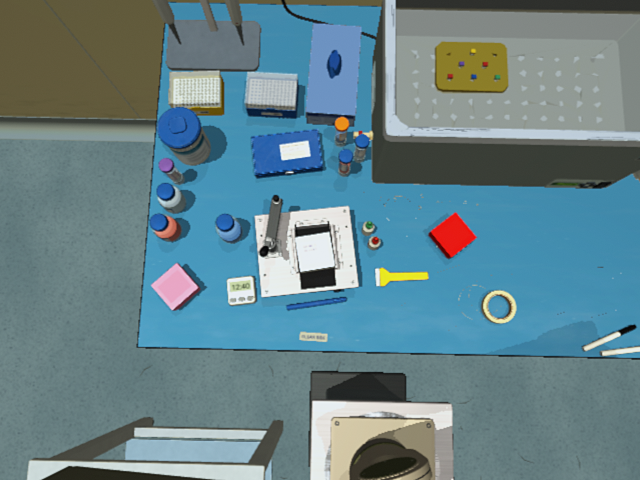

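View pics/side0.png

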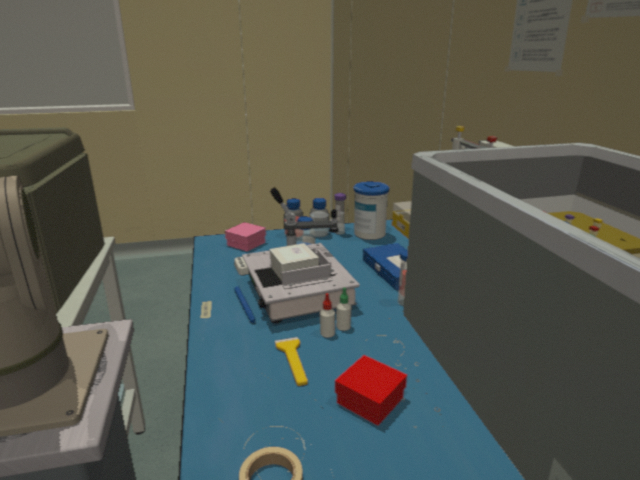

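Top view: the white box sits at (315,246) in the nest and the strap is open to the back, with its knob at about (276,200) and its lever grip at (264,251). These could be mistaken for the box: pink box (176,287), red box (453,235), blue case (287,153) and white racks (272,92) and (195,92). I choose the white one in the nest and check it in a close crop.

Run:
```python
from h import *
import pickle
a=pickle.load(open('c0.pkl','rb'));t=a['top'];s=a['side']
A=cv2.resize(t['color'][188:308,245:385],None,fx=5,fy=5,interpolation=cv2.INTER_CUBIC)
save('crop1.png',A)
hsv=cv2.cvtColor(t['color'],cv2.COLOR_RGB2HSV)
roi=np.zeros(hsv.shape[:2],np.uint8);roi[195:305,245:365]=1
m=((hsv[...,1]<60)&(hsv[...,2]>90)&(roi>0)).astype(np.uint8)
m=cv2.morphologyEx(m,cv2.MORPH_OPEN,np.ones((3,3)))
c=max(cv2.findContours(m,0,2)[0],key=cv2.contourArea)
r=cv2.minAreaRect(cv2.convexHull(c));b=cv2.boxPoints(r);print(r)
for p in b: print(p,onz(t,*p,0.062).round(4))
```

```text
((305.5438232421875, 250.91644287109375), (82.43927001953125, 98.03731536865234), 83.9909896850586)
[252.47942 215.0548 ] [0.5632 0.3044 0.062 ]
[349.9781  204.79178] [0.5925 0.0796 0.062 ]
[358.60822 286.77808] [0.4026 0.058  0.062 ]
[261.10956 297.0411 ] [0.3748 0.2765 0.062 ]
```

View pics/crop1.png

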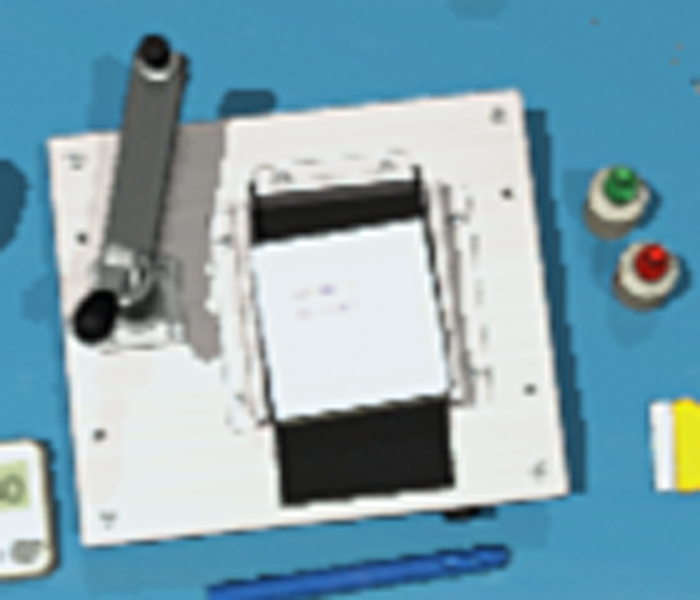

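The crop confirms the choice: a white lidded box between the rails, with black mat showing behind it, so it is not home yet. Crop pixels: platform corners (48,142), (520,90), (568,493), (82,546), knob (155,48), lever grip (95,318).

Run:
```python
from h import *
import pickle,json
a=pickle.load(open('c0.pkl','rb'));t=a['top'];s=a['side']
P=lambda x,y,z:onz(t,245+x/5-.4,188+y/5-.4,z)
c=[P(*q,.063) for q in[(48,142),(520,90),(568,493),(82,546)]]
loc=np.array([[.095,.11],[.095,-.11],[-.095,-.11],[-.095,.11]])
w=np.array(c)[:,:2];m=w.mean(0)
z=((w-m)@[1,1j]*np.conj(loc@[1,1j])).sum();th=np.angle(z)
print('centre',m,'yaw',th,'scale',abs(z)/(loc**2).sum())
Rm=np.array([[np.cos(th),-np.sin(th)],[np.sin(th),np.cos(th)]])
S=lambda p:(Rm.T@(np.array(p)[:2]-m)).round(4)
lid=[P(*q,.107) for q in[(250,245),(428,218),(450,395),(275,420)]]
print('lid',[S(p) for p in lid],'mean',S(np.mean(lid,0)))
print('knob',S(P(155,48,.162)),P(155,48,.162),'grip',S(P(95,318,.21)))
W=lambda x,y:(m+Rm@[x,y]).round(4)
print('home',W(.012,-.02),'post',W(.012,.075))
json.dump([*m,th],open('sh.json','w'))
# verify side projection
im=s['color'].copy()
for x,y,zz in[(.095,.11,.063),(.095,-.11,.063),(-.095,-.11,.063),(-.095,.11,.063),(.012,.075,.148)]:
    u,v=proj(s,[*W(x,y),zz]);cv2.circle(im,(int(u),int(v)),2,(255,0,255),-1)
k=P(155,48,.162);u,v=proj(s,k);cv2.circle(im,(int(u),int(v)),2,(0,255,0),-1)
save('sidecrop.png',cv2.resize(im[170:350,190:390],None,fx=4,fy=3.3))
o=readout.get_obs();q=R.from_quat(o['ee_rot']).as_matrix();print(q.round(3))
# droppers etc
```

```text
centre [0.48252968 0.17965812] yaw 0.1300254940326193 scale 0.9928349592777362
lid [array([0.0261, 0.0203]), array([ 0.0297, -0.059 ]), array([-0.0497, -0.0598]), array([-0.0524,  0.0172])] mean [-0.0116 -0.0203]
knob [0.1043 0.0505] [0.57943408 0.24325145 0.162     ] grip [-0.0176  0.0818]
home [0.497  0.1614] post [0.4847 0.2556]
[[ 0.967  0.255 -0.   ]
 [ 0.255 -0.967  0.001]
 [-0.    -0.001 -1.   ]]
```

View pics/sidecrop.png

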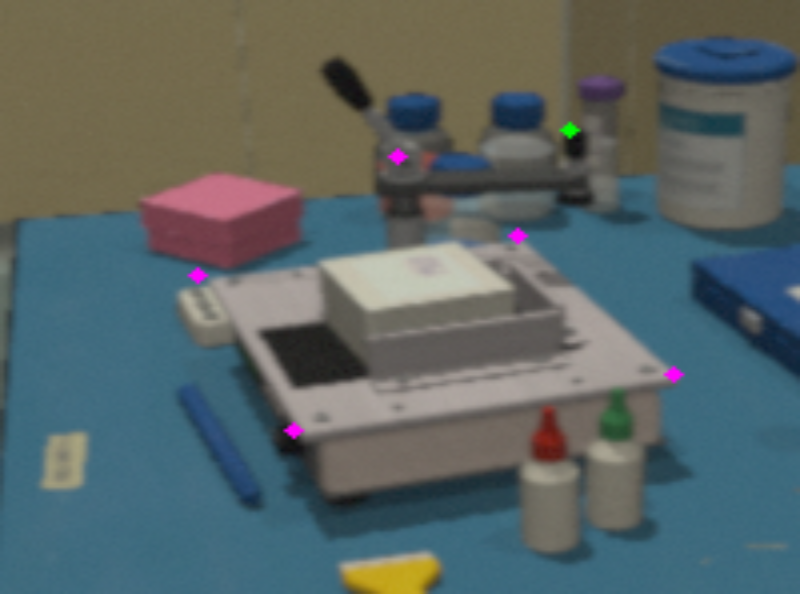

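The projected points agree with the side view to a few mm. The box is about 23 mm short of home and the strap is at about 1.3 rad. I'm shutting the gripper, squaring it to the shaker and starting the approach.

```bash
cat > g.py <<'E'
# usage: g.py x y z yaw [s]  -> rows units; with s, x y are in the shaker frame
import sys,json
from h import *
mx,my,th=json.load(open('sh.json'))
o=readout.get_obs();q=R.from_quat(o['ee_rot']).as_matrix();p=o['position']
x,y,z,yaw=map(float,sys.argv[1:5])
Rm=np.array([[np.cos(th),-np.sin(th)],[np.sin(th),np.cos(th)]])
print('now shaker',(Rm.T@(p[:2]-[mx,my])).round(4),p.round(4),'yaw',np.arctan2(q[1,0],q[0,0]).round(3),'F',o['ft_force'].round(1),'t',o['clock'])
if len(sys.argv)>5: x,y=np.array([mx,my])+Rm@[x,y]
d=q.T@(np.array([x,y,z])-p)/.4
print('rows',d.round(3),'yaw',((np.arctan2(q[1,0],q[0,0])-yaw)/np.radians(60)).round(3),'dist',np.linalg.norm(d*.4).round(3))
E
python3 -m crank '[[0.32,-0.24,0,0.12],[0.32,-0.24,0,0.12],[0.32,-0.24,0,0.12],[0.32,-0.24,0,0.12],[0.32,-0.24,0,0.12]]' -1
python3 g.py .36 -.35 .25 .13
```

```text
clock: 0.52
position: [0.2646, -0.4731, 0.2485]
ee_rot: [0.997, 0.071, 0.001, -0.001]
ft_force: [1.5, -0.6, 0.4]
grip_width: 0.304
grasp_force: 0.0
now shaker [-0.3007 -0.619 ] [ 0.2646 -0.4731  0.2485] yaw 0.142 F [ 1.5 -0.6  0.4] t 0.5167
rows [ 0.279 -0.271 -0.003] yaw 0.011 dist 0.156
```

```bash
python3 -m crank '[[0.2,-0.37,0,0.01],[0.2,-0.37,0,0.01],[0.2,-0.37,0,0.01],[0.2,-0.37,0,0.01],[0.2,-0.37,0,0.01]]' | tail -0
python3 -m crank '[[0.2,-0.37,0,0],[0.2,-0.37,0,0],[0.2,-0.37,0,0],[0.2,-0.37,0,0],[0.2,-0.37,0,0]]' | tail -0
python3 -m crank '[[0.17,-0.34,0,0],[0.17,-0.34,0,0],[0.17,-0.34,0,0],[0.17,-0.34,0,0],[0.17,-0.34,0,0]]'
python3 g.py -.085 -.02 .20 .13 s
```

```text
clock: 1.77
position: [0.432, -0.0161, 0.2486]
ee_rot: [0.998, 0.065, 0.001, -0.001]
ft_force: [0.5, 0.5, 0.1]
grip_width: -0.001
grasp_force: 0.0
now shaker [-0.0755 -0.1876] [ 0.432  -0.0161  0.2486] yaw 0.129 F [0.5 0.5 0.1] t 1.7667
rows [-0.024 -0.419  0.122] yaw -0.001 dist 0.175Exception ignored on flushing sys.stdout:
BrokenPipeError: [Errno 32] Broken pipe
Exception ignored on flushing sys.stdout:
BrokenPipeError: [Errno 32] Broken pipe
```

```bash
python3 -m crank '[[-0.02,-0.41,0.12,0],[-0.02,-0.41,0.12,0],[-0.02,-0.41,0.12,0],[-0.02,-0.41,0.12,0],[-0.02,-0.41,0.12,0]]' >/dev/null
python3 -m crank '[[0,0,0,0],[0,0,0,0]]' >/dev/null
python3 g.py -.085 -.02 .093 .13 s
python3 - <<'E'
from h import *
c=cam('top');save('pre.png',cv2.resize(c['color'][170:310,220:390],None,fx=4,fy=4))
E
```

```text
now shaker [-0.0839 -0.0298] [0.4032 0.1392 0.2002] yaw 0.122 F [-0.3 -0.4 -0.5] t 2.35
rows [-0.003 -0.024  0.268] yaw -0.008 dist 0.108
```

View pics/pre.png

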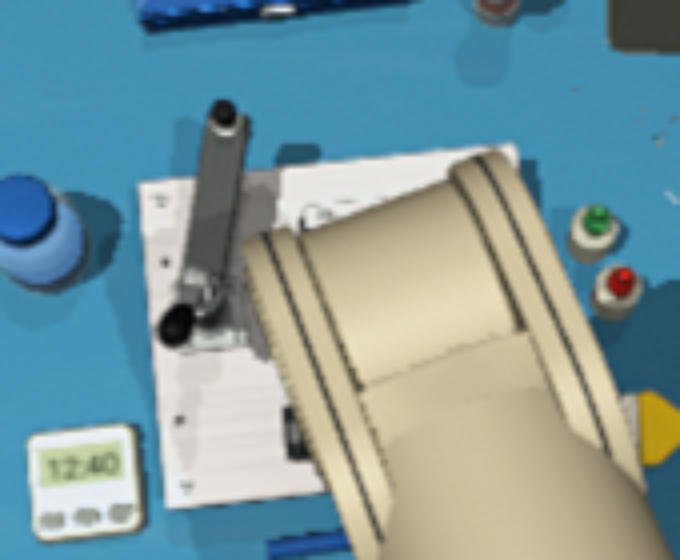

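The wrist link covers the box, but lever (175,325) and strap (215,200) are untouched and clear. Next I descend in front of the box.

```bash
python3 -m crank '[[0,-0.024,0.1,-0.008],[0,-0.024,0.2,-0.008],[0,-0.024,0.268,-0.008],[0,-0.024,0.268,-0.008],[0,-0.024,0.268,-0.008]]'
python3 g.py -.038 -.02 .093 .13 s
```

```text
clock: 2.82
position: [0.4017, 0.1484, 0.093]
ee_rot: [0.998, 0.064, -0.001, -0.0]
ft_force: [0.9, -0.5, 0.4]
grip_width: -0.0
grasp_force: 0.0
now shaker [-0.0842 -0.0205] [0.4017 0.1484 0.093 ] yaw 0.128 F [ 0.9 -0.5  0.4] t 2.8167
rows [ 0.116 -0.001 -0.   ] yaw -0.002 dist 0.046
```

```bash
python3 -m crank '[[0.015,0,0,0],[0.03,0,0,0],[0.045,0,0,0],[0.055,0,0,0],[0.065,0,0,0]]'|grep force
python3 -m crank '[[0.008,0,0,0],[0.016,0,0,0],[0.024,0,0,0],[0.03,0,0,0],[0.036,0,0,0]]'|grep force
python3 g.py -.038 -.02 .093 .13 s
```

```text
ft_force: [-2.2, 0.1, 2.3]
grasp_force: 1.3
ft_force: [-2.9, 0.3, 2.0]
grasp_force: 1.4
now shaker [-0.0434 -0.0193] [0.442  0.1549 0.093 ] yaw 0.13 F [-2.9  0.3  2. ] t 3.65
rows [0.013 0.002 0.   ] yaw 0.0 dist 0.005
```

```bash
for i in 1 2; do :; done
python3 -m crank '[[0.004,0,0,0],[0.008,0,0,0],[0.012,0,0,0],[0.016,0,0,0],[0.016,0,0,0]]'|grep force
python3 g.py -.038 -.02 .093 .13 s
python3 -m crank '[[0.003,0,0,0],[0.006,0,0,0],[0.009,0,0,0],[0.012,0,0,0],[0.012,0,0,0]]'|grep force
python3 g.py -.038 -.02 .093 .13 s
```

```text
ft_force: [0.4, -0.1, 0.5]
grasp_force: 0.0
now shaker [-0.0367 -0.0195] [0.4487 0.1556 0.0931] yaw 0.13 F [ 0.4 -0.1  0.5] t 4.0667
rows [-0.003  0.001  0.   ] yaw -0.0 dist 0.001
ft_force: [-19.3, -3.8, 13.7]
grasp_force: 9.6
now shaker [-0.0355 -0.0194] [0.4498 0.1559 0.0924] yaw 0.131 F [-19.3  -3.8  13.7] t 4.4833
rows [-0.006  0.002 -0.002] yaw 0.001 dist 0.003
```

A firm stop at 19 N: the box is against the back stop. I back off and lift.

```bash
python3 -m crank '[[-0.01,0,0,0],[-0.03,0,0,0],[-0.06,0,0,0],[-0.1,0,0,0],[-0.1,0,0,0]]'|grep force
python3 -m crank '[[0,0,-0.1,0],[0,0.1,-0.2,0],[0,0.2,-0.3,0],[0,0.3,-0.3,0],[0,0.4,-0.3,0]]'|grep force
python3 -m crank '[[0,0.1,0,0],[0,0.1,0,0]]'|grep force
python3 - <<'E'
from h import *
c=cam('top');save('home.png',cv2.resize(c['color'][188:308,245:385],None,fx=5,fy=5,interpolation=cv2.INTER_CUBIC))
E
python3 g.py -.038 -.02 .093 .13 s
```

```text
ft_force: [0.3, -0.2, -0.5]
grasp_force: 0.0
ft_force: [1.7, -0.3, 0.3]
grasp_force: 0.0
ft_force: [0.4, -0.4, -1.0]
grasp_force: 0.0
now shaker [-0.0724 -0.2033] [ 0.4371 -0.0313  0.2109] yaw 0.123 F [0.4 1.  0.6] t 5.5333
rows [ 0.082 -0.459  0.294] yaw -0.007 dist 0.221
```

View pics/home.png

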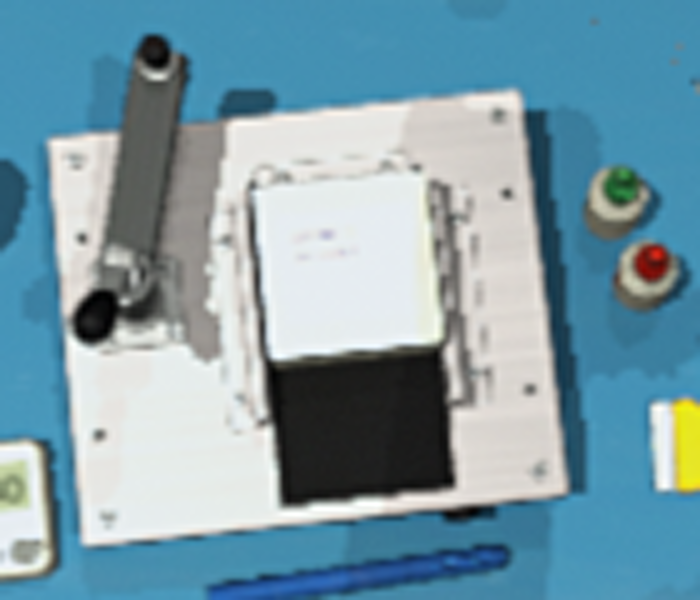

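The box is home: the lid's back edge meets the stop at about (340,180), it is square between the rails, and strap and lever have not moved. Now over to the outer side of the strap.

```bash
python3 -m crank '[[0,-0.1,-0.1,0],[0.1,-0.2,-0.13,0],[0.217,-0.381,-0.13,0],[0.217,-0.381,-0.13,0],[0.217,-0.381,-0.13,0]]' |grep force
python3 -m crank '[[0.217,-0.381,0,0],[0.217,-0.381,0,0],[0.217,-0.381,0,0],[0.217,-0.381,0,0],[0.217,-0.381,0,0]]' |grep force
python3 -m crank '[[0,0,0,0],[0,0,0,0]]' |grep force
python3 g.py .101 .102 .137 .13 s
python3 - <<'E'
print('path')
import numpy as np
for f in [1.31,1.1,.9,.7,.5,.3,.1,0]:
    o=.012+.011*np.cos(f)+.0145*np.sin(f);s,c=np.sin(f),np.cos(f)
    print(f,np.round([.012+.08*s+o*c,.075-.08*c+o*s],4))
E
```

```text
ft_force: [0.3, -0.2, 0.9]
grasp_force: 0.0
ft_force: [0.2, 0.7, 0.6]
grasp_force: 0.0
ft_force: [-0.2, -0.4, 0.8]
grasp_force: 0.0
now shaker [0.1009 0.107 ] [0.5687 0.2989 0.2623] yaw 0.132 F [-0.2 -0.4  0.8] t 6.5333
rows [0.    0.013 0.313] yaw 0.002 dist 0.125
path
1.31 [0.0967 0.0822]
1.1 [0.0969 0.0654]
0.9 [0.0934 0.0489]
0.7 [0.0863 0.033 ]
0.5 [0.0755 0.0185]
0.3 [0.0612 0.0065]
0.1 [ 0.0443 -0.0022]
0 [ 0.035 -0.005]
```

```bash
python3 -m crank '[[0,0,0.1,0],[0,0,0.2,0],[0,0,0.29,0],[0,0,0.313,0],[0,0,0.313,0]]' |grep force
python3 g.py .0969 .0654 .137 .13 s
python3 -m crank '[[0,0.02,0,0],[0,0.04,0,0],[0,0.06,0,0],[0,0.08,0,0],[-0.01,0.1,0,0]]' |grep force
python3 g.py .0934 .0489 .137 .13 s
python3 - <<'E'
from h import *
c=cam('side');save('sw1.png',cv2.resize(c['color'][130:330,190:420],None,fx=3,fy=3))
E
```

```text
ft_force: [0.3, 0.8, 0.9]
grasp_force: 0.0
now shaker [0.1003 0.1034] [0.5686 0.2952 0.1355] yaw 0.128 F [0.3 0.8 0.9] t 6.95
rows [-0.008  0.095 -0.004] yaw -0.002 dist 0.038
ft_force: [0.8, -0.3, 0.4]
grasp_force: 0.6
now shaker [0.0984 0.0646] [0.5718 0.2565 0.1387] yaw 0.129 F [ 0.8 -0.3  0.4] t 7.3667
rows [-0.013  0.039  0.004] yaw -0.001 dist 0.017
```

View pics/sw1.png

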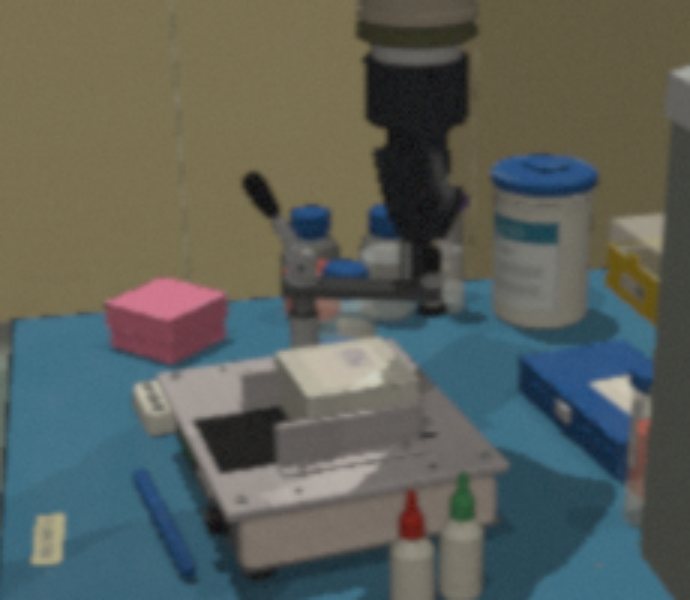

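The finger is down behind the strap by the knob at (430,270), the lever is still up and the box home. I sweep along the arc.

```bash
python3 -m crank '[[-0.006,0.02,0.002,0],[-0.013,0.039,0.004,0],[-0.021,0.059,0.004,0],[-0.03,0.079,0.004,0],[-0.043,0.098,0.004,0]]' |grep force
python3 g.py .0755 .0185 .137 .13 s;python3 g.py .0612 .0065 .137 .13 s;python3 g.py .0443 -.0022 .137 .13 s
```

```text
ft_force: [0.7, 1.3, 1.0]
grasp_force: 0.4
now shaker [0.0797 0.0256] [0.5583 0.2154 0.1356] yaw 0.13 F [0.7 1.3 1. ] t 7.8333
rows [-0.011  0.018 -0.003] yaw -0.0 dist 0.008
now shaker [0.0797 0.0256] [0.5583 0.2154 0.1356] yaw 0.13 F [0.7 1.3 1. ] t 7.8333
rows [-0.046  0.048 -0.003] yaw -0.0 dist 0.027
now shaker [0.0797 0.0256] [0.5583 0.2154 0.1356] yaw 0.13 F [0.7 1.3 1. ] t 7.8333
rows [-0.089  0.07  -0.003] yaw -0.0 dist 0.045
```

```bash
python3 -m crank '[[-0.011,0.018,-0.003,0],[-0.028,0.034,-0.003,0],[-0.046,0.048,-0.003,0],[-0.067,0.06,-0.003,0],[-0.089,0.07,-0.003,0]]' |grep force
python3 g.py .035 -.005 .137 .13 s
python3 -m crank '[[-0.005,0.003,0,0],[-0.01,0.005,0,0],[-0.015,0.005,0,0],[-0.02,0.005,0,0],[-0.02,0.005,0,0]]' |grep force
python3 g.py .035 -.005 .137 .13 s
```

```text
ft_force: [1.4, 1.2, -0.3]
grasp_force: 0.5
now shaker [ 0.0437 -0.002 ] [0.5261 0.1833 0.137 ] yaw 0.13 F [ 1.4  1.2 -0.3] t 8.25
rows [-0.022  0.007  0.   ] yaw -0.0 dist 0.009
ft_force: [1.0, 0.2, 0.1]
grasp_force: 0.7
now shaker [ 0.0368 -0.0036] [0.5195 0.1809 0.1372] yaw 0.13 F [1.  0.2 0.1] t 8.6667
rows [-0.004  0.004  0.   ] yaw 0.0 dist 0.002
```

```bash
for k in 1; do python3 -m crank '[[-0.004,0,0,0],[-0.008,0,0,0],[-0.012,0,0,0],[-0.012,0,0,0],[-0.012,0,0,0]]' |grep force;done
python3 g.py .035 -.005 .137 .13 s
```

```text
ft_force: [13.2, 0.9, -3.0]
grasp_force: 6.2
now shaker [ 0.0344 -0.0038] [0.5171 0.1803 0.1379] yaw 0.129 F [13.2  0.9 -3. ] t 9.0833
rows [0.002 0.003 0.002] yaw -0.001 dist 0.002
```

Strap on its stop (13 N reaction). Back off, rise and go above the post to the inner side of the lever.

```bash
python3 -m crank '[[0.03,0,0,0],[0.06,0,0,0],[0.06,0,-0.1,0],[0.06,0,-0.2,0],[0.06,0,-0.3,0]]' |grep force
python3 -m crank '[[0,0,-0.01,0],[0,0,-0.01,0]]' |grep force
python3 g.py .012 .080 .26 .13 s
python3 - <<'E'
from h import *
c=cam('side');save('sw2.png',cv2.resize(c['color'][130:330,190:420],None,fx=3,fy=3))
E
```

```text
ft_force: [0.3, 0.3, 0.3]
grasp_force: 0.0
ft_force: [-0.0, 0.1, -1.2]
grasp_force: 0.0
now shaker [ 0.0566 -0.0024] [0.539  0.1846 0.2635] yaw 0.131 F [-0.   0.1 -1.2] t 9.6667
rows [-0.111 -0.206  0.009] yaw 0.0 dist 0.094
```

View pics/sw2.png

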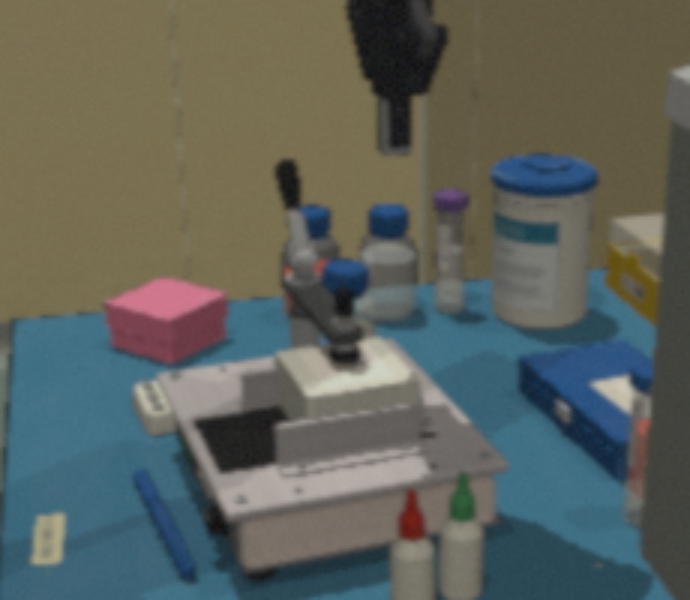

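The strap lies across the box with the foot at (345,350) over the lid, and the lever stands up at (288,185). Now to the lever.

```bash
python3 -m crank '[[-0.055,-0.1,0,0],[-0.11,-0.2,0,0],[-0.111,-0.206,0,0],[-0.111,-0.206,0.02,0],[-0.111,-0.206,0.02,0]]' |grep force
python3 - <<'E'
import numpy as np
for a in [60,50,40,30,20,10,0,-4]:
    s,c=np.sin(np.radians(a)),np.cos(np.radians(a)); print(a,'y',round(.075+.066*c-.008*s-.0145,4),'tcp z',round(.148+.066*s+.008*c+.017,4))
E
python3 g.py .012 .0865 .226 .13 s
```

```text
ft_force: [0.4, -0.8, -0.7]
grasp_force: 0.0
60 y 0.0866 tcp z 0.2262
50 y 0.0968 tcp z 0.2207
40 y 0.1059 tcp z 0.2136
30 y 0.1137 tcp z 0.2049
20 y 0.1198 tcp z 0.1951
10 y 0.1241 tcp z 0.1843
0 y 0.1265 tcp z 0.173
-4 y 0.1269 tcp z 0.1684
now shaker [0.01  0.079] [0.4822 0.2593 0.2504] yaw 0.132 F [ 0.4 -0.8 -0.7] t 10.1333
rows [ 0.005 -0.019  0.061] yaw 0.002 dist 0.026
```

```bash
python3 -m crank '[[0.003,-0.01,0.03,0],[0.005,-0.019,0.061,0],[0.005,-0.032,0.068,0],[0.005,-0.044,0.074,0],[0.005,-0.056,0.083,0]]' |grep force
python3 g.py .012 .1137 .2049 .13 s;  python3 g.py .012 .1241 .1843 .13 s | tail -1
```

```text
ft_force: [-0.5, -2.8, 0.5]
grasp_force: 1.4
now shaker [0.0134 0.1011] [0.4827 0.2816 0.2192] yaw 0.129 F [-0.5 -2.8  0.5] t 10.55
rows [-0.004 -0.032  0.036] yaw -0.001 dist 0.019
rows [-0.003 -0.058  0.087] yaw -0.001 dist 0.042
```

```bash
python3 -m crank '[[-0.003,-0.015,0.016,0],[-0.003,-0.032,0.036,0],[-0.003,-0.047,0.06,0],[-0.003,-0.058,0.087,0],[-0.003,-0.061,0.1,0]]' |grep force
python3 g.py .012 .1265 .173 .13 s
```

```text
ft_force: [0.4, 2.7, 5.2]
grasp_force: 2.1
now shaker [0.0117 0.1276] [0.4776 0.3077 0.1787] yaw 0.132 F [0.4 2.7 5.2] t 10.9667
rows [0.001 0.003 0.014] yaw 0.002 dist 0.006
```

```bash
python3 -m crank '[[0,0,0.007,0],[0,0,0.014,0],[0,0,0.02,0],[0,0,0.026,0],[0,0,0.026,0]]' |grep force
python3 g.py .012 .1265 .165 .13 s
```

```text
ft_force: [-7.3, -0.8, 26.3]
grasp_force: 13.3
now shaker [0.0126 0.1273] [0.4786 0.3075 0.1723] yaw 0.131 F [-7.3 -0.8 26.3] t 11.3833
rows [-0.002  0.002  0.018] yaw 0.001 dist 0.007
```

The lever is on its stop (26 N, at the predicted height). I retreat upward and look.

```bash
python3 -m crank '[[0,0,0,0],[0,0,0,0],[0,0,-0.03,0],[0,0,-0.1,0],[0,0,-0.2,0]]' |grep force
python3 -m crank '[[-0.1,0,-0.1,0],[-0.2,0,-0.1,0],[-0.3,0.1,-0.1,0],[-0.3,0.2,-0.1,0],[-0.3,0.2,-0.1,0]]' |grep force
python3 g.py .012 .1265 .165 .13 s
python3 - <<'E'
from h import *
c=cam('side');t=cam('top')
save('end.png',np.hstack([cv2.resize(c['color'][180:320,220:380],None,fx=2.5,fy=2.5),cv2.resize(t['color'][180:320,220:380],None,fx=2.5,fy=2.5)]))
E
```

```text
ft_force: [-0.0, 0.5, 0.3]
grasp_force: 0.0
ft_force: [0.9, -1.1, -0.5]
grasp_force: 0.0
now shaker [-0.1097  0.0428] [0.3682 0.2079 0.2891] yaw 0.128 F [ 0.9 -1.1 -0.5] t 12.2167
rows [ 0.304 -0.211  0.31 ] yaw -0.002 dist 0.193
```

View pics/end.png

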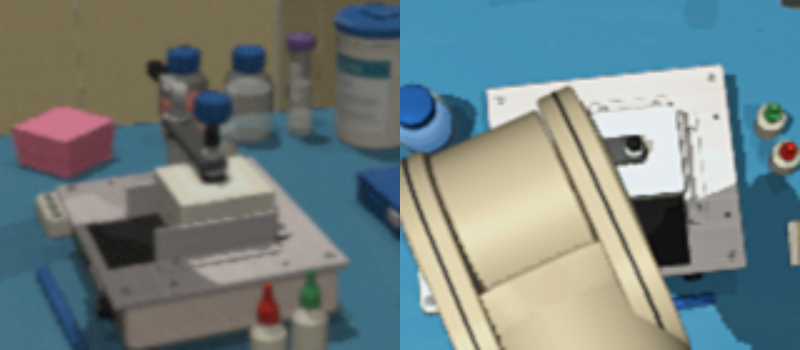

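The side view shows the lever level at (155,70) and the foot pressed on the lid at (212,170). The top view shows the box home under the knob at (635,145). The arm is clear and nothing around the shaker looks disturbed in what the pictures show, so I hand in.

```bash
python3 -m crank '[[0,0,0,0],[0,0,0,0],[0,0,0,0]]' |grep force; python3 -c "
from workcell import manip
print(manip.hand_in())"
```

```text
ft_force: [-0.3, -0.2, -0.6]
grasp_force: 0.0
the job is handed in; nothing more can be done
None
```

The job is handed in: the box is home against the back stop, the strap is on its stop and the lever is fully down with the foot on the lid, judging by contact forces and pictures; no verdict came back.

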